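# Peel a feed tray off its clinging stack

## Task

Swing the tray holder's plywood gate wide open; its handle is the upright steel post. Then take the top white tray by the tab at its corner and peel it off the clinging stack, tab corner first while the opposite corner still rests on the stack, leaving the other trays in the holder. Finish still holding the tray by its tab, still and roughly level with its open side up, over the middle of the orange bucket lid and a good hand's width clear of it; leave the gate open, the tote's sliding panel shut, and the hoof pick, curry comb and hoof-oil can where they are.

Things in the scene. Friction and masses are not known exactly. Their poses are not given: they have to be found in the camera images.
- gate (a joint): Opening angle of the gate, rad: 0 shut, grows as the gate's free end swings towards the robot (turning counter-clockwise seen from above), stop at 1.9; it starts shut or ajar, stays where it is left and takes under 1 N at the handle. The gate is a plywood panel 182 wide, 12 thick, its top 148 above the bench, closing the front (robot) side of the tray holder; a plywood lip 6 thick reaches 54 in from its top and hides the tray tab while the gate is shut
- gate_handle (a point): Gripping point of the gate's handle, 118 mm above the bench: an upright round steel post 12 mm in diameter, free at its top end (140 above the bench), standing 33 mm clear in front of the panel's face near its free end (its axis 45 from the panel's mid-plane and 150 along the panel from the hinge axis), held by a thin arm at 70 above the bench. It turns with the gate
- gate_hinge (a point): Point on the gate's vertical hinge axis, at the height of gate_handle, at the right end of the gate; about 157 mm from the handle post
- holder: Fixed plywood tray holder, 245 x 192, floor 10 thick, back and right walls 100 high, left wall 45 high and stopping short of the tabs, no roof. Origin at the centre of its underside; x away from the gate, y to the left, z up
- tray: Top tray, white formed plastic, about 0.12 kg: outer rim 190 (x) x 140 (y), 10 wide and 12 deep, rim top 30 above its underside, slanted tub walls. Origin at the centre of its underside, z up out of its open side. At the corner at (-x, +y) (front left, by the gate's free end) stands its tab. It nests in the stack below with its rim resting on the next rim, and clings there with about 1 N at the middle of each of its four sides, over the rim's 12 mm depth
- tray_tab (a point): Centre of the top tray's tab, at (-104, 79, 34) in the tray's frame: an upright plastic block 12 thick, 30 long along the tray's (-1, +1) diagonal, 32 tall (from 16 below to 16 above this point). Grip it across its 12 mm thickness. Start height about 116 above the bench; the tabs of the trays below are only 6 thick and 24 long, their tops 16 below this point
- tray_far (a point): Lower edge of the top tray's rim at the corner opposite the tab, at (95, -70, 18) in the tray's frame: the corner about which the tray tips when peeled
- tray_center (a point): Centre of the top tray, half-way up, 15 above its underside
- stack: The six white trays below, nested, as one loose lot of 0.75 kg in the holder: 190 x 140, 90 tall. Origin at the centre of its underside, 10 above the bench; axes as the tray's at the start
- lid_center (a point): Middle of the upper face of the orange plastic bucket lid, a disc 280 in diameter and 18 thick lying loose on the bench
- hoof_pick: Steel hoof pick lying on the bench, 150 long; bystander. Origin at its underside
- curry_comb: Black hard-plastic curry comb 110 x 75 x 61 with a bow handle; bystander. Origin at its underside
- oil_can: Dark hoof-oil can, 76 in diameter, 100 tall; bystander. Origin at its underside
- tote_panel (a joint): Sliding door panel in the left side of the lidded gray tote (400 x 240 x 195, fixed at the right edge of the bench): 0 shut, up to 0.10 m open; stays shut

How it is judged:
On the way, in this order (a step that is already met when the one before it is completed fails the run):
1. the gate is swung wide open (over 1.1 rad) (value of joint gate above 1.1 rad), for 0.2 s.
2. the tray's tab corner is up (tab over 20 mm higher on the stack than at the start) while the opposite corner is still down (under 8 mm up) (z of tray_tab in the frame of stack above 0.126 m and z of tray_far in the frame of stack below 0.098 m and contact force between the fingers and tray above 0.5 N), for 0.1 s.
At the end, for the whole second after the job is handed in: Fingers hold the tray at its tab, at rest, off stack and holder: centre within 60 mm (plan) of the lid's middle and 120 mm above the bench or more, far corner over 85 mm, open side up within 0.4 rad; gate over 1.0 rad; stack within 20 mm, lid within 30 mm of its start (horizontal distance between tray_center and lid_center below 0.06 m and height (world z) of tray_center above 0.12 m and height (world z) of tray_far above 0.085 m and angle between tray's own z axis and vertical below 0.4 rad and contact force between the fingers and tray above 1 N and distance between the grasp point and tray_tab below 0.04 m and contact force between tray and stack below 0.1 N and contact force between tray and holder below 0.1 N and linear speed of tray below 0.04 m/s and value of joint gate above 1 rad and distance of stack from where it was at the start of the episode below 0.02 m and distance of lid_center from where it was at the start of the episode below 0.03 m); the arm keeps its last pose, push and grip.
It fails at once if the rest of the stack is lifted, tipped or dragged along (distance of stack from where it was at the start of the episode above 0.03 m or angle between stack's own z axis and vertical above 0.15 rad).
It fails at once if the tote's panel is slid open (value of joint tote_panel above 0.02 m).
It fails at once if the hoof pick, curry comb or hoof-oil can is knocked out of its place (30 mm) (distance of any of hoof_pick, curry_comb, oil_can from where it was at the start of the episode above 0.03 m).
It also fails if it takes over 64 s, if anything falls off the work surface, if the arm or the gripper's body presses on something with over 40 N, if the wrist force passes 120 N, or if a joint passes its speed limit or range.

## Robot

A 6-joint arm with a two-finger parallel gripper is mounted at the origin on the work surface. World frame = base frame: x ahead of the robot, y to its left, z up, the work surface at z = 0. Lengths are in m, angles in rad, forces in N, time in s.
With the tool pointing down it reaches from about 0.375 to 0.975 m from the base axis. Payload 3.8 kg.
Tool frame: the origin (TCP) lies midway between the tips of the shut fingers; the grasp point (between the pads) lies 19 mm behind it; z points along the fingers, y is the direction in which the jaws open and shut (so a half turn about z gives the same grasp; the last joint's range is limited). The gripper opens to 85 mm and grips with 20 to 120 N. Pads are 22 mm wide; open, the fingers measure 114 mm over their backs; the gripper's body (76 mm by 85 mm) begins 54 mm behind the grasp point. The pads swing forward as they close: fully open they stand 13 mm farther back than shut.
Start: joints at [1.278, 0.264, 1.604, -0, 1.274, -0.037], TCP at [0.171, 0.653, 0.231] pointing down, gripper open.
Joint ranges: [-2.63, 2.63], [-0.94, 2.18], [0.31, 2.57], [-1.31, 4.45], [0, 2.66], [-2.55, 2.55]. Speed limits (rad/s): [2.57, 2.57, 3.14, 3.14, 3.14, 3.14].

## Interface

Orientations are given as a rotation vector (axis times angle).
In Python, from workcell import bot gives the robot as it stands.
- The arm moves only by the tool drive_tool, never from a script. Its argument "deltas" is a list of rows, each an object with "hand": the opening, from 0 (shut) to 1 (fully open); "offset": the shift along the world's x, y, z in cm, a list of three; "angular": the turn, a rotation vector about the world's x, y, z in degrees, a list of three. A call has 1 to 8 rows; each row is the pose to reach, as a shift and turn from the pose commanded when the call began; what a row does not reach only later rows make up. A row lasts 1/8 s, in which the tool goes at most 62.5 mm and 10.7 degrees, less where a joint would pass 70% of its speed; a pose out of reach is approached as far as the arm can. A call with a gripper value outside its range is refused whole. The fingers move at their own pace and stop on an object; "force" is the grip in N (left out, the last holds). Time passes only in rows, so rows that repeat a pose let the fingers close. It gives the time, the measured TCP pose, the force and the opening at its end, in the units of the state.
- bot.read_state(): the state, without advancing time (a new reading comes with each control period).
- bot.read_camera(name): name is "scene" or "top"; returns a dict with "frame" (400x640x3 uint8, blue, green, red), "mtx" (3x3 intrinsics, pixels), "R" (3x3) and "t" (3): a world point X has camera coordinates R X + t. Camera axes: x right, y down, z forward; pixel columns grow to the right and rows downward; lengths in m; the calibration is good to about 2 mm. A picture is of the moment at which its call begins. There is no depth.
- bot.finish_job(): hands the job in, once; it reports no verdict.
The state is a dict: "time": time; "q": joint angles; "joint_vel": joint speeds; "joint_torque": joint torques, N m; "tool_pos": TCP position; "tcp_rot": TCP orientation; "wrist_force": force on the tool from outside, world axes, zero at the start; "torque": the same for the moment, N m; "width": opening from 0.0 (shut) to 1.0 (fully open).
Only numpy, scipy, OpenCV 4.12 (cv2) and the standard library are available. Lean on these libraries where they do the work, as an engineer would, in place of code of your own. Each camera call takes 0.05 s, during which the arm holds its last target. There are 200 camera calls.

## Working session

There is one attempt and no reset: what is moved stays moved. The work goes in short steps, Python scripts to look and compute and a tool call to move; the robot and the scene stay as the last step left them, time stands still between calls to the robot, and variables do not carry over. Pictures are saved under pics/ and viewed, about 8 in all and at most 12, crops included, and the job is handed in when it is done.

Besides the shell and the picture viewer there is one more tool, called by a JSON object that holds its "fn" and its "kwargs". drive_tool: Moves the arm, as the interface text tells. Its arguments: {"type":"object","properties":{"deltas":{"type":"array"},"force":{"type":"number"}},"required":["deltas"]}

```bash
mkdir -p pics; ls
python3 - <<'E'
from workcell import bot
import cv2,pickle
d={}
for n in("top","scene"):
    d[n]=bot.read_camera(n); cv2.imwrite(f"pics/{n}0.png",d[n]["frame"]); print(n,d[n]["mtx"],d[n]["R"],d[n]["t"])
pickle.dump(d,open("c0.pkl","wb"))
print(bot.read_state())
E
```

```text
pics
top [[380.59346508   0.         320.71192182]
 [  0.         380.59346508 198.92002436]
 [  0.           0.           1.        ]] [[ 0.00568417 -0.9999642  -0.00626834]
 [-0.98519582 -0.00452596 -0.17137304]
 [ 0.17133854  0.00714966 -0.98518627]] [-0.1053082   0.60767743  1.00031288]
scene [[440.22294022   0.         311.54725854]
 [  0.         440.22294022 196.25175949]
 [  0.           0.           1.        ]] [[-0.02823107  0.99959864  0.00235726]
 [ 0.65387536  0.0202506  -0.75633123]
 [-0.75607541 -0.01981069 -0.65418461]] [ 0.13346728 -0.30732782  1.84312169]
{'time': 0.1, 'q': array([ 1.27810110e+00,  2.64716632e-01,  1.60529783e+00,  7.49813675e-06,
        1.27368222e+00, -3.68994972e-02]), 'joint_vel': array([ 0.00082071, -0.00049472, -0.00212841,  0.00104511,  0.00165079,
       -0.00030226]), 'joint_torque': array([-3.95910874e-04, -5.16706002e+01, -3.68589985e+01,  1.60911054e-05,
        6.34246957e-03,  1.52312288e-05]), 'tool_pos': array([0.17058673, 0.65238138, 0.23002774]), 'tcp_rot': array([-0.40066673, -3.11558131,  0.00325802]), 'wrist_force': array([ 0.82025973, -0.24966691, -0.08407058]), 'torque': array([-0.00300459, -0.03610812,  0.00467868]), 'width': 0.9969959021016805}
```

View pics/top0.png

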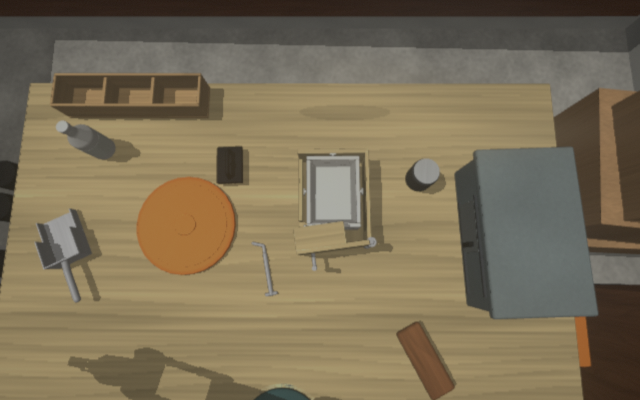

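View pics/scene0.png

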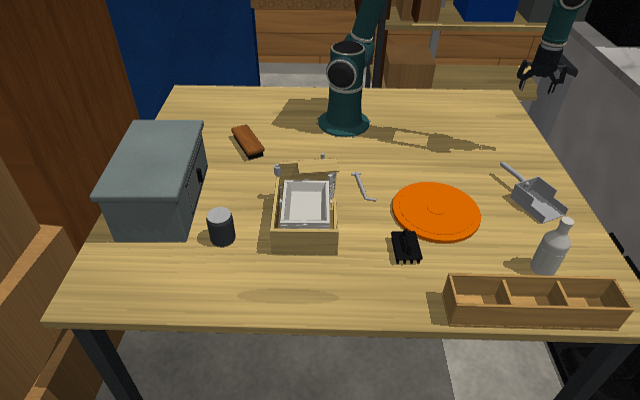

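The top view shows the holder at about (335,195), the gate ajar at (320,238), its post near (314,262), the lid at (186,225), and the pick at (265,268). In the scene view the tab is hidden under the lip. Next I'll enlarge both views and cast rays.

```bash
cat > h.py <<'E'
import numpy as np,cv2,pickle
def ray(c,u,v,z):
    C=-c["R"].T@c["t"]; d=c["R"].T@np.linalg.solve(c["mtx"],[u,v,1.]); return (C+d*(z-C[2])/d[2]).round(4)
def proj(c,X):
    p=c["mtx"]@(c["R"]@np.array(X)+c["t"]); return (p[:2]/p[2]).round(1)
def tri(c1,p1,c2,p2):
    A=[];b=[]
    for c,p in((c1,p1),(c2,p2)):
        C=-c["R"].T@c["t"]; d=c["R"].T@np.linalg.solve(c["mtx"],[*p,1.]); d/=np.linalg.norm(d)
        P=np.eye(3)-np.outer(d,d); A.append(P); b.append(P@C)
    return np.linalg.lstsq(np.vstack(A),np.hstack(b),rcond=None)[0].round(4)
def crop(f,x,y,w,h,k): return cv2.resize(f[y:y+h,x:x+w],None,fx=k,fy=k,interpolation=cv2.INTER_CUBIC)
E
python3 - <<'E'
from h import *
d=pickle.load(open("c0.pkl","rb"));t=d["top"];s=d["scene"]
a=crop(t["frame"],285,140,100,140,4);b=crop(s["frame"],260,145,100,140,4)
cv2.imwrite("pics/z0.png",np.hstack([a,b]))
for n,z in(("top",.018),("scene",.018)):
    f=d[n]["frame"]; m=cv2.inRange(cv2.cvtColor(f,cv2.COLOR_BGR2HSV),(5,200,120),(15,255,255))
    cs=max(cv2.findContours(m,0,2)[0],key=cv2.contourArea); P=np.array([ray(d[n],*p[0],z)[:2] for p in cs]).astype(np.float32)
    print(n,"lid",cv2.minEnclosingCircle(P))
E
```

```text
Traceback (most recent call last):
ValueError: max() iterable argument is empty
```

View pics/z0.png

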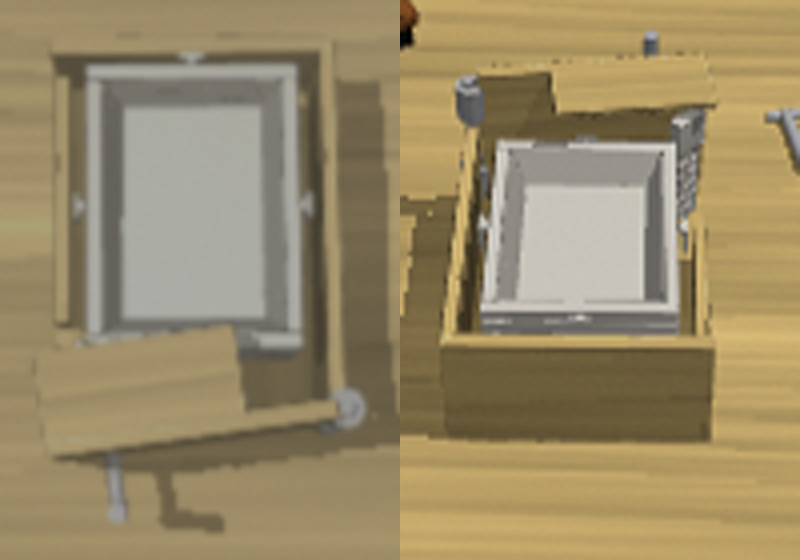

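The zoom shows the post top at crop (117,513), which is top px (314.3,268.3), and scene px (322.5,153.8). The hinge cap is at top (371.8,242). The back rim corners are at crop (86,66) and (297,66). The tab is under the lip, and the gate is slightly ajar.

Run:
```python
from h import *
d=pickle.load(open("c0.pkl","rb"));t=d["top"];s=d["scene"]
print("post tri",tri(t,(314.3,268.3),s,(322.5,153.8)),"ray.14",ray(t,314.3,268.3,.14),ray(s,322.5,153.8,.14))
print("hinge tri",tri(t,(371.8,242),s,(277,165.5)),ray(t,371.8,242,.15))
A=lambda x,y:(285+x/4-.4,140+y/4-.4)
B=lambda x,y:(260+(x-400)/4-.4,145+y/4-.4)
for n,p in(("BL",(86,66)),("BR",(297,66)),("FR",(302,345))): print(n,ray(t,*A(*p),.112))
for n,p in(("BL",(678,311)),("BR",(483,311)),("FR",(497,143)),("FL",(675,145))): print("s",n,ray(s,*B(*p),.112))
print("lip free corners",[ray(t,*A(*p),.148) for p in((35,350),(45,458),(232,325),(243,412))])
for n in("top","scene"):
    f=d[n]["frame"].astype(int); m=((f[...,2]>120)&(f[...,1]<.6*f[...,2])&(f[...,0]<60)).astype(np.uint8)
    cs=[c for c in cv2.findContours(m,0,2)[0] if cv2.contourArea(c)>1000]
    for c in cs: print(n,"lid",cv2.minEnclosingCircle(np.array([ray(d[n],*p[0],.018)[:2] for p in c]).astype(np.float32)))
print("pick",[ray(t,*p,.01) for p in((258,243),(270,293))], "comb",ray(t,230,165,.05),"base",proj(t,(0,0,.1)))
```

```text
post tri [ 0.4201 -0.0871  0.1377] ray.14 [ 0.4201 -0.0881  0.14  ] [ 0.4232 -0.0862  0.14  ]
hinge tri [ 0.4853 -0.23    0.1357] [ 0.4845 -0.2289  0.15  ]
BL [ 0.7132 -0.0631  0.112 ]
BR [ 0.7137 -0.2033  0.112 ]
FR [ 0.528  -0.2043  0.112 ]
s BL [ 0.7132 -0.0645  0.112 ]
s BR [ 0.7174 -0.2008  0.112 ]
s FR [ 0.5301 -0.2052  0.112 ]
s FL [ 0.5282 -0.0665  0.112 ]
lip free corners [array([ 0.5203, -0.0355,  0.148 ]), array([ 0.4541, -0.0428,  0.148 ]), array([ 0.5365, -0.1576,  0.148 ]), array([ 0.4828, -0.1641,  0.148 ])]
scene lid ((0.5480707883834839, 0.28035521507263184), 0.14336121082305908)
pick [array([0.4884, 0.0745, 0.01  ]), array([0.3512, 0.0367, 0.01  ])] comb [0.7045 0.1541 0.05  ] base [276.  448.2]
```

Measurements agree with the given sizes:
- **Gate:** post (0.421,-0.087), hinge (0.485,-0.229). They are 0.156 m apart, and the gate is about 0.13 rad ajar.
- **Tray:** origin about (0.622,-0.134), yaw about 0, so the tab is about (0.518,-0.055,0.116).
- **Lid:** (0.548,0.280).

I'm moving to the post.

{"fn": "drive_tool", "kwargs": {"deltas": [{"hand":0.65,"offset":[12,-17,2],"angular":[0,0,0]},{"hand":0.65,"offset":[12,-17,2],"angular":[0,0,0]},{"hand":0.65,"offset":[12,-17,2],"angular":[0,0,0]},{"hand":0.65,"offset":[25,-37,2],"angular":[0,0,0]},{"hand":0.65,"offset":[25,-37,2],"angular":[0,0,0]},{"hand":0.65,"offset":[25,-37,2],"angular":[0,0,0]},{"hand":0.65,"offset":[25,-74,2],"angular":[0,0,0]},{"hand":0.65,"offset":[25,-74,2],"angular":[0,0,0]}]}}

```text
time: 1.1
tool_pos: [0.3926, 0.2171, 0.2504]
tcp_rot: [-0.401, -3.116, 0.001]
wrist_force: [1.3, -0.5, -0.0]
width: 0.646
```

{"fn": "drive_tool", "kwargs": {"deltas": [{"hand":0.65,"offset":[0,-5,0],"angular":[0,0,0]},{"hand":0.65,"offset":[0,-10,0],"angular":[0,0,0]},{"hand":0.65,"offset":[0,-15,0],"angular":[0,0,0]},{"hand":0.65,"offset":[0,-20,0],"angular":[0,0,0]}]}}

```text
time: 1.6
tool_pos: [0.392, 0.0177, 0.2506]
tcp_rot: [0.4, 3.116, -0.0]
wrist_force: [1.5, -0.1, 1.4]
width: 0.653
```

{"fn": "drive_tool", "kwargs": {"deltas": [{"hand":0.65,"offset":[1.5,-5,0],"angular":[0,0,0]},{"hand":0.65,"offset":[2.9,-10.4,-3],"angular":[0,0,0]},{"hand":0.65,"offset":[2.9,-10.4,-7],"angular":[0,0,0]},{"hand":0.65,"offset":[2.9,-10.4,-7],"angular":[0,0,0]}]}}

```text
time: 2.1
tool_pos: [0.4182, -0.0847, 0.1772]
tcp_rot: [-0.403, -3.107, -0.002]
wrist_force: [0.3, 0.7, -0.9]
width: 0.649
```

Run:
```python
from workcell import bot
from h import *
t=bot.read_camera("top");s=bot.read_camera("scene")
p=bot.read_state()["tool_pos"];print(p,proj(t,p),proj(s,p))
cv2.imwrite("pics/g1.png",np.hstack([crop(t["frame"],285,200,100,100,4),crop(s["frame"],270,100,100,100,4)]))
```

```text
[ 0.42132503 -0.0844821   0.18110812] [312.4 267.9] [323.3 142.9]
```

View pics/g1.png

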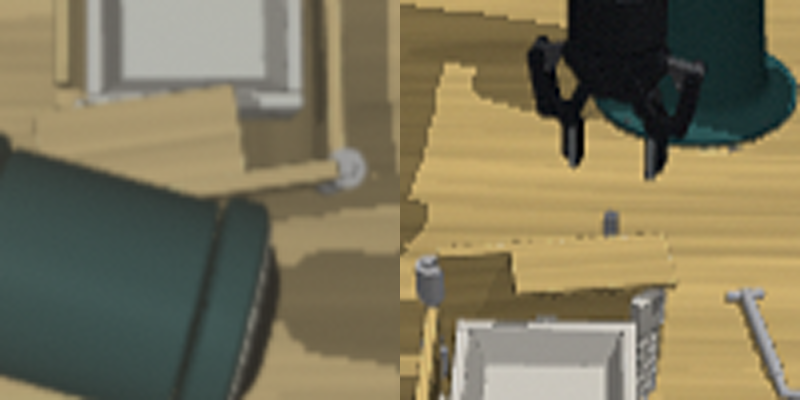

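The fingers at crop (572,160) and (652,175) straddle the post at (611,220). I'll descend and close.

{"fn": "drive_tool", "kwargs": {"deltas": [{"hand":0.65,"offset":[0,-0.2,-3],"angular":[0,0,0]},{"hand":0.65,"offset":[0,-0.2,-6],"angular":[0,0,0]},{"hand":0.65,"offset":[0,-0.2,-7.7],"angular":[0,0,0]},{"hand":0.65,"offset":[0,-0.2,-7.7],"angular":[0,0,0]},{"hand":0,"offset":[0,-0.2,-7.7],"angular":[0,0,0]},{"hand":0,"offset":[0,-0.2,-7.7],"angular":[0,0,0]},{"hand":0,"offset":[0,-0.2,-7.7],"angular":[0,0,0]},{"hand":0,"offset":[0,-0.2,-7.7],"angular":[0,0,0]}], "force": 20}}

```text
time: 3.2
tool_pos: [0.4225, -0.0866, 0.1053]
tcp_rot: [0.401, 3.114, 0.001]
wrist_force: [-0.9, 2.9, 5.9]
width: 0.136
```

{"fn": "drive_tool", "kwargs": {"deltas": [{"hand":0,"offset":[-2.6,-1.4,0],"angular":[0,0,0]},{"hand":0,"offset":[-4.8,-3.4,0],"angular":[0,0,0]},{"hand":0,"offset":[-6.7,-5.7,0],"angular":[0,0,0]},{"hand":0,"offset":[-8.1,-8.4,0],"angular":[0,0,0]},{"hand":0,"offset":[-8.9,-11.2,0],"angular":[0,0,0]},{"hand":0,"offset":[-9.2,-14.2,0],"angular":[0,0,0]},{"hand":0,"offset":[-8.9,-17.2,0],"angular":[0,0,0]},{"hand":0,"offset":[-8.3,-19.5,0],"angular":[0,0,0]}]}}

```text
time: 4.2
tool_pos: [0.339, -0.2831, 0.1047]
tcp_rot: [0.402, 3.114, -0.0]
wrist_force: [5.8, 4.6, 3.2]
width: 0.132
```

{"fn": "drive_tool", "kwargs": {"deltas": [{"hand":0,"offset":[0,0,0],"angular":[0,0,0]},{"hand":0,"offset":[0,0,0],"angular":[0,0,0]}]}}

```text
time: 4.45
tool_pos: [0.3388, -0.2824, 0.1048]
tcp_rot: [0.401, 3.115, -0.002]
wrist_force: [-1.7, -2.4, 5.4]
width: 0.132
```

{"fn": "drive_tool", "kwargs": {"deltas": [{"hand":0.45,"offset":[0,0,0],"angular":[0,0,0]},{"hand":0.45,"offset":[0,0,0],"angular":[0,0,0]},{"hand":0.45,"offset":[0,0,0],"angular":[0,0,0]},{"hand":0.45,"offset":[0,0,3],"angular":[0,0,0]},{"hand":0.45,"offset":[0,0,8],"angular":[0,0,0]},{"hand":0.45,"offset":[0,0,14],"angular":[0,0,0]},{"hand":0.45,"offset":[0,0,14],"angular":[0,0,0]}]}}

```text
time: 5.32
tool_pos: [0.3413, -0.2841, 0.2498]
tcp_rot: [0.399, 3.107, -0.01]
wrist_force: [-0.1, -0.2, 0.1]
width: 0.445
```

Run:
```python
from workcell import bot
from h import *
t=bot.read_camera("top");s=bot.read_camera("scene");pickle.dump({"top":t,"scene":s},open("c1.pkl","wb"))
print(bot.read_state()["tool_pos"])
P=[.518,-.055,.132];print(proj(t,P),proj(s,P))
cv2.imwrite("pics/g2.png",np.hstack([crop(t["frame"],285,180,100,100,4),crop(s["frame"],270,130,100,100,4)]))
```

```text
[ 0.33883979 -0.2818251   0.24442592]
[301.6 228.7] [332.2 173.8]
```

View pics/g2.png

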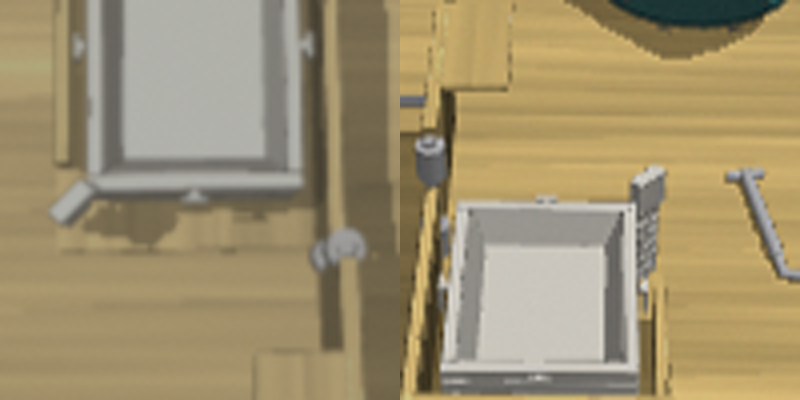

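The gate is wide open. The tab's top face is at top crop (73,200), which is px (303,230), and scene crop (648,175). Both are within 3 mm of the prediction, giving tab ≈ (0.517,-0.057). I'll go above it with the jaw turned to 45°.

{"fn": "drive_tool", "kwargs": {"deltas": [{"hand":0.5,"offset":[3.6,4.6,0],"angular":[0,0,-8]},{"hand":0.5,"offset":[7.2,9.2,0],"angular":[0,0,-16]},{"hand":0.5,"offset":[10.8,13.8,0],"angular":[0,0,-24]},{"hand":0.5,"offset":[14.4,18.4,-1],"angular":[0,0,-30]},{"hand":0.5,"offset":[17.6,22.9,-3],"angular":[0,0,-30]},{"hand":0.5,"offset":[17.6,22.9,-6],"angular":[0,0,-30]},{"hand":0.5,"offset":[17.6,22.9,-6],"angular":[0,0,-30]},{"hand":0.5,"offset":[17.6,22.9,-6],"angular":[0,0,-30]}]}}

```text
time: 6.42
tool_pos: [0.5138, -0.053, 0.1833]
tcp_rot: [-1.194, -2.904, 0.001]
wrist_force: [0.7, 0.1, -0.2]
width: 0.499
```

Run:
```python
from workcell import bot
from h import *
from scipy.spatial.transform import Rotation as Ro
t=bot.read_camera("top");s=bot.read_camera("scene")
st=bot.read_state();print(st["tool_pos"],st["width"]);R=Ro.from_rotvec(st["tcp_rot"]).as_matrix();print(R[:,1],R[:,2])
cv2.imwrite("pics/g3.png",np.hstack([crop(t["frame"],265,170,100,100,4),crop(s["frame"],285,100,100,100,4)]))
```

```text
[ 0.51489448 -0.05351813  0.18485502] 0.49915336960506973
[0.70374068 0.71045642 0.00085166] [ 1.44319616e-03 -2.30803013e-04 -9.99998932e-01]
```

View pics/g3.png

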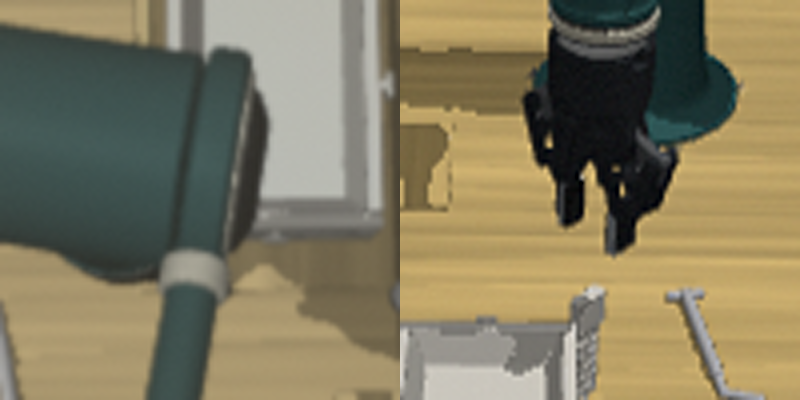

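The fingers at crop (570,220) and (618,248) straddle the tab at (589,298). I'll descend and grip.

{"fn": "drive_tool", "kwargs": {"deltas": [{"hand":0.5,"offset":[0.1,-0.3,-3],"angular":[0,0,0]},{"hand":0.5,"offset":[0.1,-0.3,-6],"angular":[0,0,0]},{"hand":0.5,"offset":[0.1,-0.3,-8.4],"angular":[0,0,0]},{"hand":0.5,"offset":[0.1,-0.3,-8.4],"angular":[0,0,0]},{"hand":0,"offset":[0.1,-0.3,-8.4],"angular":[0,0,0]},{"hand":0,"offset":[0.1,-0.3,-8.4],"angular":[0,0,0]},{"hand":0,"offset":[0.1,-0.3,-8.4],"angular":[0,0,0]},{"hand":0,"offset":[0.1,-0.3,-8.4],"angular":[0,0,0]}], "force": 70}}

```text
time: 7.52
tool_pos: [0.5171, -0.0562, 0.102]
tcp_rot: [1.192, 2.903, 0.001]
wrist_force: [-1.2, 0.0, 7.1]
width: 0.129
```

Width is about 11–12 mm, so the tab is held. I'll peel slowly about the far corner.

{"fn": "drive_tool", "kwargs": {"deltas": [{"hand":0,"offset":[0,0,0.45],"angular":[0.6,0.8,0]},{"hand":0,"offset":[0,0,0.85],"angular":[1.2,1.6,0]},{"hand":0,"offset":[0,0,1.3],"angular":[1.8,2.4,0]},{"hand":0,"offset":[0.1,0,1.75],"angular":[2.4,3.2,0]},{"hand":0,"offset":[0.1,-0.1,2.15],"angular":[3.0,4.0,0]},{"hand":0,"offset":[0.1,-0.1,2.6],"angular":[3.6,4.8,0]},{"hand":0,"offset":[0.1,-0.1,3.0],"angular":[4.2,5.6,0]},{"hand":0,"offset":[0.1,-0.1,3.0],"angular":[4.2,5.6,0]}]}}

```text
time: 8.52
tool_pos: [0.5168, -0.0569, 0.1302]
tcp_rot: [-1.149, -2.796, -0.047]
wrist_force: [0.3, 1.5, 2.5]
width: 0.131
```

Run:
```python
from workcell import bot
from h import *
t=bot.read_camera("top");s=bot.read_camera("scene")
st=bot.read_state();print(st["tool_pos"],st["width"],st["wrist_force"])
cv2.imwrite("pics/g4.png",np.hstack([crop(t["frame"],285,140,100,100,4),crop(s["frame"],260,145,100,100,4)]))
```

```text
[ 0.5166813  -0.05681514  0.12993968] 0.1309721101227102 [1.35136226 0.17010483 3.16247358]
```

View pics/g4.png

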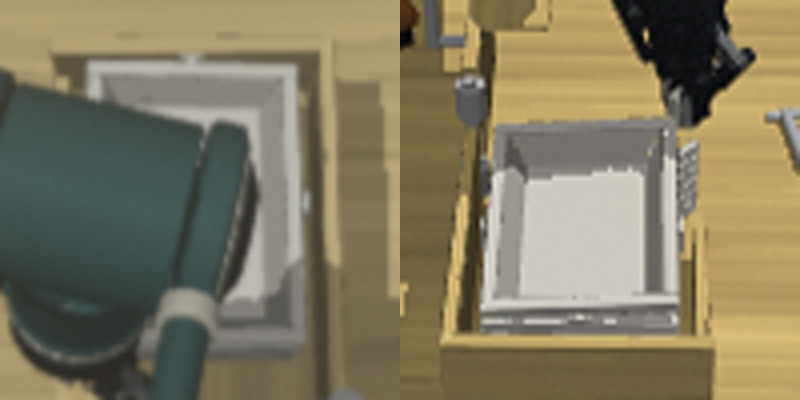

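The tray is tilted. The tab corner is up about 28 mm, with a clear gap at the rim's near-tab side, and the far corner (crop 483,310) is essentially unmoved. I'll continue the peel and then lift.

{"fn": "drive_tool", "kwargs": {"deltas": [{"hand":0,"offset":[0,0,0.4],"angular":[0.6,0.8,0]},{"hand":0,"offset":[0.1,0,0.9],"angular":[1.2,1.6,0]},{"hand":0,"offset":[0.1,-0.1,1.3],"angular":[1.8,2.4,0]},{"hand":0,"offset":[0.2,-0.1,1.7],"angular":[2.4,3.2,0]},{"hand":0,"offset":[0.2,-0.1,1.7],"angular":[2.4,3.2,0]},{"hand":0,"offset":[0.2,-0.1,2.2],"angular":[2.4,3.2,0]},{"hand":0,"offset":[0.2,-0.1,2.8],"angular":[2.4,3.2,0]},{"hand":0,"offset":[0.2,-0.1,3.5],"angular":[2.4,3.2,0]}]}}

```text
time: 9.62
tool_pos: [0.5177, -0.0575, 0.1646]
tcp_rot: [-1.122, -2.731, -0.071]
wrist_force: [-0.5, -0.7, -0.3]
width: 0.131
```

{"fn": "drive_tool", "kwargs": {"deltas": [{"hand":0,"offset":[0,0,1],"angular":[0,0,0]},{"hand":0,"offset":[0,0,2],"angular":[0,0,0]},{"hand":0,"offset":[0,0,3.5],"angular":[0,0,0]},{"hand":0,"offset":[0,0,5],"angular":[-1,-1.4,0]},{"hand":0,"offset":[0,0,6.5],"angular":[-2,-2.8,0]},{"hand":0,"offset":[0,0,8],"angular":[-4,-5.4,0]},{"hand":0,"offset":[0,0,8],"angular":[-6.6,-8.8,0]},{"hand":0,"offset":[0,0,8],"angular":[-6.6,-8.8,0]}]}}

```text
time: 10.62
tool_pos: [0.5178, -0.057, 0.2462]
tcp_rot: [1.191, 2.905, 0.001]
wrist_force: [0.0, 0.4, -1.2]
width: 0.128
```

Run:
```python
from workcell import bot
from h import *
t=bot.read_camera("top");s=bot.read_camera("scene")
st=bot.read_state();print(st["tool_pos"],st["tcp_rot"],st["width"],st["wrist_force"],st["torque"])
cv2.imwrite("pics/g5.png",np.hstack([crop(t["frame"],265,120,130,160,3),crop(s["frame"],245,105,130,160,3)]))
```

```text
[ 0.51828669 -0.05749633  0.24537755] [-1.19273703e+00 -2.90633763e+00 -5.25915671e-04] 0.1295410847126001 [-0.24936853  0.11960676 -0.69256549] [0.10241507 0.18379633 0.00166643]
```

View pics/g5.png

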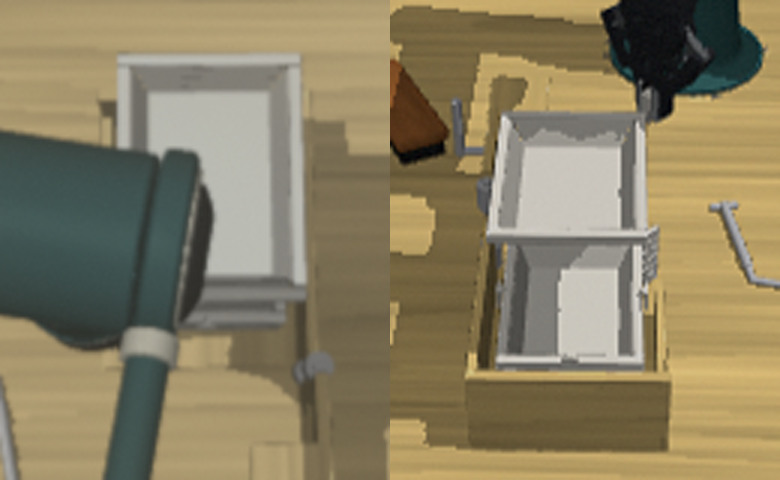

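The tray is off and level, and the stack and gate stay put. I'll carry it over the lid.

{"fn": "drive_tool", "kwargs": {"deltas": [{"hand":0,"offset":[-0.3,2,0],"angular":[0,0,0]},{"hand":0,"offset":[-0.9,5,0],"angular":[0,0,0]},{"hand":0,"offset":[-1.4,8,0],"angular":[0,0,0]},{"hand":0,"offset":[-1.9,11,0],"angular":[0,0,0]},{"hand":0,"offset":[-2.4,14,0],"angular":[0,0,0]},{"hand":0,"offset":[-3,17,0],"angular":[0,0,0]},{"hand":0,"offset":[-3.5,20,0],"angular":[0,0,0]},{"hand":0,"offset":[-4,23,0],"angular":[0,0,0]}]}}

```text
time: 11.72
tool_pos: [0.478, 0.174, 0.2444]
tcp_rot: [-1.193, -2.905, 0.0]
wrist_force: [-0.4, -0.3, -0.8]
width: 0.128
```

{"fn": "drive_tool", "kwargs": {"deltas": [{"hand":0,"offset":[-0.5,3,0],"angular":[0,0,0]},{"hand":0,"offset":[-1,6,-0.5],"angular":[0,0,0]},{"hand":0,"offset":[-1.6,9,-1],"angular":[0,0,0]},{"hand":0,"offset":[-2.1,12,-1.5],"angular":[0,0,0]},{"hand":0,"offset":[-2.7,15,-2],"angular":[0,0,0]},{"hand":0,"offset":[-3.1,17,-2],"angular":[0,0,0]},{"hand":0,"offset":[-3.3,18.3,-2],"angular":[0,0,0]},{"hand":0,"offset":[-3.3,18.5,-2],"angular":[0,0,0]}]}}

```text
time: 12.72
tool_pos: [0.4456, 0.3578, 0.225]
tcp_rot: [1.192, 2.906, -0.0]
wrist_force: [-0.1, -0.0, -1.2]
width: 0.13
```

{"fn": "drive_tool", "kwargs": {"deltas": [{"hand":0,"offset":[0,0,0],"angular":[0,0,0]},{"hand":0,"offset":[0,0,0],"angular":[0,0,0]},{"hand":0,"offset":[0,0,0],"angular":[0,0,0]},{"hand":0,"offset":[0,0,0],"angular":[0,0,0]}]}}

```text
time: 13.22
tool_pos: [0.4457, 0.3568, 0.225]
tcp_rot: [1.194, 2.906, 0.0]
wrist_force: [0.2, -0.7, -1.3]
width: 0.131
```

Run:
```python
from workcell import bot
from h import *
t=bot.read_camera("top");s=bot.read_camera("scene");pickle.dump({"top":t,"scene":s},open("c2.pkl","wb"))
st=bot.read_state();print(st["tool_pos"],st["tcp_rot"],st["width"],st["joint_vel"].round(3),st["wrist_force"])
cv2.imwrite("pics/g6.png",np.hstack([crop(t["frame"],120,120,260,160,1.5),crop(s["frame"],260,90,260,160,1.5)]))
```

```text
[0.44566815 0.35699871 0.22495033] [1.19405130e+00 2.90574555e+00 1.80345395e-04] 0.1253661715636059 [ 0.002  0.002 -0.     0.001 -0.001  0.002] [ 0.4802359  -0.37349988 -0.68042779]
```

View pics/g6.png

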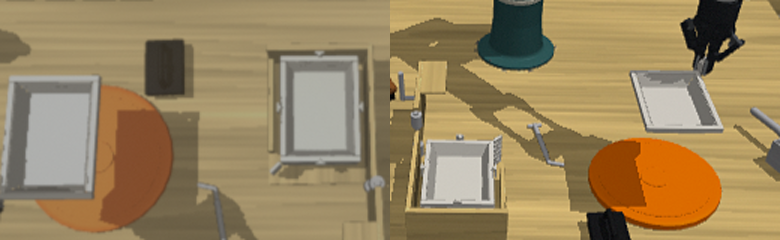

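The tray is held over the lid. In the top view the rim centre is at about px (155.5,211), shifted left by parallax. In the scene view the rim corners are at crop (630,72), (697,70), (722,128) and (645,131). I'll check these by ray casting.

Run:
```python
from h import *
d=pickle.load(open("c2.pkl","rb"));t=d["top"];s=d["scene"]
T=lambda x,y:(120+x/1.5,120+y/1.5);S=lambda x,y:(260+(x-390)/1.5,90+y/1.5)
# back-left, back-right, front-right(top: x up,y left)
for n,a,b in(("BL",(9,76),(722,128)),("BR",(100,76),(645,131)),("FR",(96,195),(630,72))): print(n,tri(t,T(*a),s,S(*b)))
C=ray(t,*T(53,136),.236);print("centre",C,"pred",.4457+.104,.357-.079)
f=s["frame"].astype(int); m=((f[...,2]>90)&(f[...,1]<.55*f[...,2])&(f[...,0]<50)).astype(np.uint8)
for c in cv2.findContours(m,0,2)[0]:
    if cv2.contourArea(c)>1000: print("lid",cv2.minEnclosingCircle(np.array([ray(s,*p[0],.018)[:2] for p in c]).astype(np.float32)))
```

```text
BL [0.6411 0.3477 0.233 ]
BR [0.6438 0.2096 0.2247]
FR [0.4597 0.2061 0.2301]
centre [0.5475 0.2716 0.236 ] pred 0.5497 0.27799999999999997
lid ((0.5494149923324585, 0.2798015773296356), 0.1440420001745224)
```

The tray is level to within about 10 mm across, its centre is about 8 mm from the lid's middle, and its underside is about 0.20 m up. The lid has not moved. I'm handing in.

```bash
python3 -c "
from workcell import bot
print(bot.finish_job())"
```

```text
the job is handed in; nothing more can be done
None
```

I opened the gate by its post, peeled the top tray off tab corner first, and handed in with it held by the tab over the middle of the lid. The hand-in gave no verdict. I used about 13.3 s of the 64 s.

- **Gate:** it stands at about 1.6 rad, worked out from where the gripper left the post. Later pictures show it still open.
- **Peel:** the gripper had risen 28 mm while the far corner was up only about 2–3 mm, judged by eye from one picture. I saw no sign of the stack moving.
- **Tray at the end:** its centre is about 8 mm from the lid's middle in plan. Its rim is at about 0.23 m, with the far corner about 0.01 m lower than the others, and the arm is still.
- **Lid:** it moved under 2 mm between the first and last measurement.
- **Bystanders and tote:** the hoof pick and curry comb look unmoved in the last view. I did not check the oil can or the tote panel again at the end, but the arm did not go near them.

No check failed. The two views differed by about 3 mm at most on the tab and post positions, and by up to 4 mm on a tray corner.

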